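Put the office stamps away in the stamp caddy

ROBOT

A 6-joint arm with a two-finger parallel gripper is mounted at the origin on the work surface. World frame = base frame: x ahead of the robot, y to its left, z up, the work surface at z = 0. Lengths are in m, angles in rad, forces in N, time in s.
With the tool pointing down it reaches from about 0.3 to 0.875 m from the base axis. Payload 6.4 kg.
Tool frame: the origin (TCP) lies where the fingers leave the gripper's body, on its centre line; the fingertips stand 73 mm ahead of it and the grasp point (between the pads) lies 54 mm ahead of it; z points along the fingers, y is the line along which they close (so a half turn about z gives the same grasp; the last joint's range is limited). The gripper opens to 85 mm and grips with 20 to 120 N. Pads are 22 mm wide; open, the fingers measure 114 mm over their backs; the gripper's body (76 mm by 85 mm) begins 54 mm behind the grasp point. The pads swing forward as they close: fully open they stand 13 mm farther back than shut.
Start: joints at [1.048, 0.181, 1.607, -0, 1.354, -0.206], TCP at [0.179, 0.546, 0.304] pointing down, gripper open.
Joint ranges: [-2.99, 2.99], [-0.89, 2.07], [0.3, 2.58], [-1.14, 4.28], [0, 2.63], [-3.12, 3.12]. Speed limits (rad/s): [2.57, 2.57, 3.01, 3.14, 3.14, 3.14].

INTERFACE

Orientations are given as a unit quaternion [w, x, y, z].
In Python, from bench import ctrl gives the robot as it stands.
- The arm moves only by the tool carry_out, never from a script. Its argument "steps" is one flat list of numbers, 7 for each row, row after row: the shift along the tool's x, y, z in m, then the turn, a rotation vector about the tool's x, y, z in rad, then the opening, from 0 (shut) to 1 (fully open). In form: [dx, dy, dz, wx, wy, wz, claw, dx, dy, dz, wx, wy, wz, claw, ...]. A call has 1 to 20 rows; each row is the pose to reach, as a shift and turn from the pose commanded when the call began, along the tool's axes at that moment; what a row does not reach only later rows make up. A row lasts 1/10 s, in which the tool goes at most 50 mm and 8.59 degrees, less where a joint would pass 70% of its speed; a pose out of reach is approached as far as the arm can. A call with a gripper value outside its range is refused whole. The fingers move at their own pace and stop on an object; the grip force is fixed at half the most. Time passes only in rows, so rows that repeat a pose let the fingers close. It gives the time, the measured TCP pose, the force, the opening and the grip force at its end, in the units of the state.
- ctrl.get_obs(): the state, without advancing time (a new reading comes with each control period).
- ctrl.camera(name): name is "scene" or "top"; returns the picture (420x560x3 uint8, red, green, blue); there is no depth.
- ctrl.camera_params(name): a dict with "vertical_fov" (degrees; the focal length in pixels is half the picture's height over the tangent of half this angle, whatever the lens; pixels are square), "cx", "cy" (the principal point, pixels), "cam_to_world" (4x4, takes a point from camera to world coordinates). Camera axes: x right, y down, z forward; pixel columns grow to the right and rows downward; lengths in m; the calibration is good to about 2 mm. A picture is of the moment at which its call begins. camera_params takes no time and is no camera call.
- ctrl.hand_in(): hands the job in; it is judged then, once.
The state is a dict: "time_s": time; "q": joint angles; "dq": joint speeds; "joint_efforts": joint torques, N m; "eef_pos": TCP position; "eef_rot": TCP orientation; "wrist_force": force on the tool from outside, world axes, zero at the start; "torque": the same for the moment, N m; "opening": opening from 0.0 (shut) to 1.0 (fully open); "grasp_force": force on a finger pad.
Only numpy, scipy, OpenCV 4.12 (cv2) and the standard library are available. Lean on these libraries where they do the work, as an engineer would, in place of code of your own. Each camera call takes 0.05 s, during which the arm holds its last target. There are 200 camera calls.

TASK

Put the four office stamps, the ones with square black feet, away in the grey caddy: each standing upright on the floor of the pocket lined in the colour of its handle, set down gently and not dropped. Leave the two look-alike stamps with round white feet standing where they are, and knock none of the stamps over.

Things in the scene. Friction and masses are not known exactly. Their poses are not given: they have to be found in the camera images.
- stamp_red: Loose hand stamp of the office set, standing upright: a SQUARE BLACK foot 42 x 42 mm, 14 mm high, with an upright round red handle at its centre, 25 mm in diameter from 14 to 62 mm above the desk, swelling to 28 mm at 70 mm; 82 mm tall in all; about 70 g. Origin: centre of the foot's underside; z up along the handle, x and y square to the foot's sides.
- stamp_blue: Loose hand stamp of the office set, standing upright: a SQUARE BLACK foot 42 x 42 mm, 14 mm high, with an upright round blue handle at its centre, 25 mm in diameter from 14 to 62 mm above the desk, swelling to 28 mm at 70 mm; 82 mm tall in all; about 70 g. Origin: centre of the foot's underside; z up along the handle, x and y square to the foot's sides.
- stamp_green: Loose hand stamp of the office set, standing upright: a SQUARE BLACK foot 42 x 42 mm, 14 mm high, with an upright round green handle at its centre, 25 mm in diameter from 14 to 62 mm above the desk, swelling to 28 mm at 70 mm; 82 mm tall in all; about 70 g. Origin: centre of the foot's underside; z up along the handle, x and y square to the foot's sides.
- stamp_yellow: Loose hand stamp of the office set, standing upright: a SQUARE BLACK foot 42 x 42 mm, 14 mm high, with an upright round yellow handle at its centre, 25 mm in diameter from 14 to 62 mm above the desk, swelling to 28 mm at 70 mm; 82 mm tall in all; about 70 g. Origin: centre of the foot's underside; z up along the handle, x and y square to the foot's sides.
- round_red: Look-alike that is not part of the set and stays where it stands: the same red handle and height, but a ROUND WHITE foot 46 mm in diameter, 14 mm high. Origin: centre of the foot's underside; z up.
- round_blue: Look-alike that is not part of the set and stays where it stands: the same blue handle and height, but a ROUND WHITE foot 46 mm in diameter, 14 mm high. Origin: centre of the foot's underside; z up.
- pocket_red: Fixed red lining, 61 mm square, 3 mm thick, of one of the four pockets (62 mm square inside, two by two, 67 mm apart) of a grey caddy 139 mm square. Origin: centre of its underside, 5 mm above the desk; its upper face is at 8 mm, the 5 mm thick walls' tops at 20 mm. x, y along the walls, z up. Caddy place (left or right), turn and colour order vary.
- pocket_blue: Fixed blue lining, 61 mm square, 3 mm thick, of one of the four pockets (62 mm square inside, two by two, 67 mm apart) of a grey caddy 139 mm square. Origin: centre of its underside, 5 mm above the desk; its upper face is at 8 mm, the 5 mm thick walls' tops at 20 mm. x, y along the walls, z up. Caddy place (left or right), turn and colour order vary.
- pocket_green: Fixed green lining, 61 mm square, 3 mm thick, of one of the four pockets (62 mm square inside, two by two, 67 mm apart) of a grey caddy 139 mm square. Origin: centre of its underside, 5 mm above the desk; its upper face is at 8 mm, the 5 mm thick walls' tops at 20 mm. x, y along the walls, z up. Caddy place (left or right), turn and colour order vary.
- pocket_yellow: Fixed yellow lining, 61 mm square, 3 mm thick, of one of the four pockets (62 mm square inside, two by two, 67 mm apart) of a grey caddy 139 mm square. Origin: centre of its underside, 5 mm above the desk; its upper face is at 8 mm, the 5 mm thick walls' tops at 20 mm. x, y along the walls, z up. Caddy place (left or right), turn and colour order vary.
Mind the look-alikes: they are no part of the job. What is shaped like the stamp_blue but purple is not meant.

How it is judged:
At the end, for the whole second after the job is handed in: Each square-footed stamp stands upright (within 0.1 rad) on the lining of its own colour, within 15 mm of the pocket's centre and its foot less than 4 mm above the lining, released and at rest; both round-footed stamps stand upright within 20 mm of where they began (horizontal distance between stamp_red and pocket_red below 0.015 m and z of stamp_red in the frame of pocket_red below 0.007 m and angle between each of stamp_red, stamp_blue, stamp_green, stamp_yellow, round_red, round_blue's own z axis and vertical below 0.1 rad and linear speed of each of stamp_red, stamp_blue, stamp_green, stamp_yellow below 0.02 m/s and contact force between each of stamp_red, stamp_blue, stamp_green, stamp_yellow and the fingers below 0.05 N and horizontal distance between stamp_blue and pocket_blue below 0.015 m and z of stamp_blue in the frame of pocket_blue below 0.007 m and horizontal distance between stamp_green and pocket_green below 0.015 m and z of stamp_green in the frame of pocket_green below 0.007 m and horizontal distance between stamp_yellow and pocket_yellow below 0.015 m and z of stamp_yellow in the frame of pocket_yellow below 0.007 m and distance of each of round_red, round_blue from where it was at the start of the episode below 0.02 m); the robot touches nothing.
It fails at once if a stamp is dropped into its pocket (moves faster than 0.5 m/s less than about 30 mm above the lining) ((z of stamp_red in the frame of pocket_red below 0.03 m and horizontal distance between stamp_red and pocket_red below 0.03 m and linear speed of stamp_red above 0.5 m/s) or (z of stamp_blue in the frame of pocket_blue below 0.03 m and horizontal distance between stamp_blue and pocket_blue below 0.03 m and linear speed of stamp_blue above 0.5 m/s) or (z of stamp_green in the frame of pocket_green below 0.03 m and horizontal distance between stamp_green and pocket_green below 0.03 m and linear speed of stamp_green above 0.5 m/s) or (z of stamp_yellow in the frame of pocket_yellow below 0.03 m and horizontal distance between stamp_yellow and pocket_yellow below 0.03 m and linear speed of stamp_yellow above 0.5 m/s)).
It fails at once if a look-alike with a round foot is moved more than 20 mm (distance of any of round_red, round_blue from where it was at the start of the episode above 0.02 m).
It fails at once if a stamp is knocked over (tilts more than 0.8 rad) (angle between any of stamp_red, stamp_blue, stamp_green, stamp_yellow, round_red, round_blue's own z axis and vertical above 0.8 rad).
It also fails if it takes over 104 s, if anything falls off the work surface, if the arm or the gripper's body presses on something with over 40 N, if the wrist force passes 120 N, or if a joint passes its speed limit or range.

## Working session

There is one attempt and no reset: what is moved stays moved. The work goes in short steps, Python scripts to look and compute and a tool call to move; the robot and the scene stay as the last step left them, time stands still between calls to the robot, and variables do not carry over. Pictures are saved under pics/ and viewed, at most 14 in all, crops included, and the job is handed in when it is done.

Besides the shell and the picture viewer there is one more tool, called after "Call:" by a JSON object that holds its "fn" and its "kwargs". carry_out: Moves the arm, as the interface text tells. Its arguments: {"type":"object","properties":{"steps":{"type":"array"}},"required":["steps"]}

```bash
mkdir -p pics; python3 - <<'E'
from bench import ctrl
import cv2,numpy as np
for n in("top","scene"):
    im=ctrl.camera(n); cv2.imwrite(f"pics/{n}0.png",im[:,:,::-1]); p=ctrl.camera_params(n); print(n,p["vertical_fov"],p["cx"],p["cy"],np.round(p["cam_to_world"],4).tolist())
o=ctrl.get_obs(); print(o["time_s"],o["eef_pos"],o["eef_rot"],o["opening"])
E
```

```text
top 56.71214217027796 284.4124888971608 203.92008139409273 [[-0.0146, -0.9839, 0.1782, 0.3348], [-0.9997, 0.0112, -0.02, 0.0009], [0.0177, -0.1784, -0.9838, 0.956], [0.0, 0.0, 0.0, 1.0]]
scene 57.7849396644203 279.3675542740832 206.7514630049829 [[0.4028, 0.6887, -0.6028, 1.0068], [0.9153, -0.3021, 0.2664, -0.2407], [0.0014, -0.6591, -0.7521, 0.6374], [0.0, 0.0, 0.0, 1.0]]
0.1 [0.17891032 0.54604774 0.30306977] [-2.76199331e-04  1.57736318e-01  9.87480945e-01 -7.49493068e-04] 0.9986286702689051
```

View pics/top0.png

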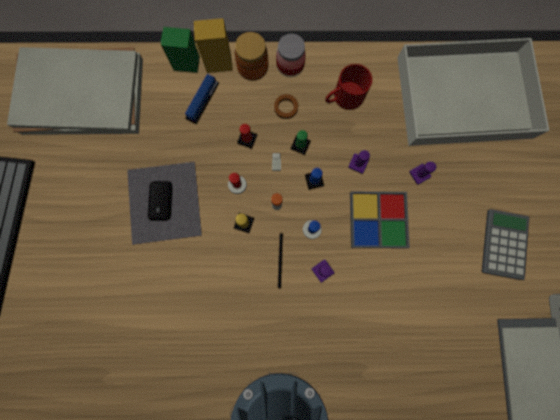

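View pics/scene0.png

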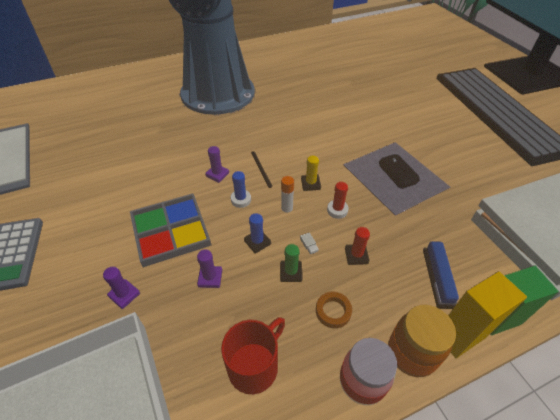

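Top view. Square black feet: red (246,135), green (301,141), blue (315,178) and yellow (243,221). Round white feet, not to touch: red (236,182) and blue (313,228). The purple ones at (360,160), (423,172) and (322,270) aren't meant. The caddy is at (379,220): yellow TL, red TR, blue BL, green BR. I'll measure now and make a confirming crop.

```bash
cat > h.py <<'E'
import cv2,numpy as np
from bench import ctrl
from scipy.optimize import least_squares
HUE={'red':(0,8),'green':(45,85),'blue':(100,122),'yellow':(18,32)}
def cam(n):
    p=ctrl.camera_params(n); T=np.linalg.inv(np.array(p["cam_to_world"])); f=210/np.tan(np.radians(p["vertical_fov"])/2)
    def proj(P):
        c=np.atleast_2d(P)@T[:3,:3].T+T[:3,3]; return c[:,:2]/c[:,2:]*f+[p["cx"],p["cy"]]
    return proj
PR={n:cam(n) for n in("top","scene")}
def blob(im,col,seed):  # im BGR
    hsv=cv2.cvtColor(im,cv2.COLOR_BGR2HSV); h,s,v=[hsv[:,:,i].astype(int) for i in range(3)]
    lo,hi=HUE[col]; m=(h>=lo)&(h<=hi)
    if col=='red': m|=h>=172
    m&=(s>(165 if col=='yellow' else 120))&(v>40)
    n,l,st,c=cv2.connectedComponentsWithStats(m.astype(np.uint8))
    d=np.hypot(*(c-seed).T)+1e3*((st[:,4]<15)|(st[:,4]>2500)); d[0]=1e9; i=d.argmin()
    return c[i],st[i,4]
a=np.linspace(0,2*np.pi,24)
CYL=np.array([[r*np.cos(t),r*np.sin(t),z] for r,z in((.0125,.014),(.0125,.062),(.014,.070),(.009,.082)) for t in a])
def cen(pts):
    M=cv2.moments(cv2.convexHull(pts.astype(np.float32))); return np.array([M['m10'],M['m01']])/M['m00']
def stamp(cs,z0=0.,g=(.4,0)):
    f=lambda x:np.concatenate([cen(PR[n](CYL+[x[0],x[1],z0]))-cs[n] for n in cs])
    r=least_squares(f,g,diff_step=1e-3); return r.x,r.fun
E
cat > m.py <<'E'
from h import *
I={n:cv2.imread(f"pics/{n}0.png") for n in PR}
S={'red':((246,132),(361,243)),'green':((302,138),(292,262)),'blue':((316,176),(257,230)),'yellow':((242,220),(313,170)),'rred':((236,180),(341,195)),'rblue':((314,228),(239,187))}
for k,(t,s) in S.items():
    c=k[1:] if k in('rred','rblue') else k
    b={n:blob(I[n],c,q) for n,q in(('top',t),('scene',s))}
    x,r=stamp({n:b[n][0] for n in b}); print(k,x.round(4),r.round(1),[b[n][1] for n in b],end=' ')
    if k==c: # yaw from dark foot, both views
        out=[]
        for yaw in np.arange(-45,45,3):
            sc=0
            for n in I:
                g=I[n].max(2)<62; p0=PR[n]([*x,.0]).astype(int)[0]; R=24
                box=np.array([[i,j,z] for i in(-.021,.021) for j in(-.021,.021) for z in(0,.014)])
                cs,sn=np.cos(np.radians(yaw)),np.sin(np.radians(yaw)); box[:,:2]=box[:,:2]@np.array([[cs,sn],[-sn,cs]])
                P=PR[n](box+[*x,0]); big=np.zeros((420,560),np.uint8); cv2.fillConvexPoly(big,(cv2.convexHull(P.astype(np.float32))*16).round().astype(int),1,shift=4)
                hn=np.zeros_like(big); cv2.fillConvexPoly(hn,cv2.convexHull(PR[n](CYL+[*x,0]).astype(np.float32)).round().astype(int),1); hn=cv2.dilate(hn,np.ones((3,3)))
                w=np.s_[p0[1]-R:p0[1]+R,p0[0]-R:p0[0]+R]; d=(g&(hn==0))[w]; mm=((big>0)&(hn==0))[w]
                sc+=(d&mm).sum()/(d|mm).sum()
            out.append((sc/2,yaw))
        print(sorted(out)[-4:][::-1])
    else: print()
L={'yellow':((366,207),(189,235)),'red':((393,207),(155,244)),'blue':((366,233),(181,210)),'green':((394,233),(150,219))}
ob={k:{n:blob(I[n],k,q) for n,q in zip(('top','scene'),v)} for k,v in L.items()}
off={'yellow':(1,1),'red':(1,-1),'blue':(-1,1),'green':(-1,-1)}
def pk(x,k):
    c,s=np.cos(x[2]),np.sin(x[2]); o=np.array(off[k])*.0335; return np.array([x[0]+c*o[0]-s*o[1],x[1]+s*o[0]+c*o[1],.008])
f=lambda x:np.concatenate([(PR[n](pk(x,k))[0]-ob[k][n][0]) for k in L for n in PR])
r=least_squares(f,(.35,-.25,0)); print(r.x.round(4),r.fun.round(1))
for k in L: print(k,pk(r.x,k).round(4),[ob[k][n][1] for n in PR])
c=np.hstack([cv2.resize(I['top'][115:250,215:345],None,fx=3,fy=3,interpolation=2),cv2.resize(I['scene'][140:285,220:385],None,fx=2.4,fy=2.793,interpolation=2)[:405]]); cv2.imwrite('pics/c1.png',c)
E
python3 m.py
```

```text
red [0.6776 0.0747] [0.5 0.8 0.6 0.4] [np.int32(157), np.int32(373)] [(np.float64(0.5108083163314874), np.int64(-18)), (np.float64(0.5085852930197835), np.int64(-33)), (np.float64(0.5055795019157088), np.int64(-30)), (np.float64(0.5035226507646436), np.int64(-27))]
green [ 0.6532 -0.0565] [-1.4  5.   0.5  4.5] [np.int32(94), np.int32(111)] [(np.float64(0.37578849721706864), np.int64(-18)), (np.float64(0.367874181288914), np.int64(-21)), (np.float64(0.3665273338250963), np.int64(-15)), (np.float64(0.36598299851637994), np.int64(-27))]
blue [ 0.5797 -0.0936] [ 0.2 -4.2 -1.2 -3.9] [np.int32(120), np.int32(23)] [(np.float64(0.3386629798308393), np.int64(-3)), (np.float64(0.33292193259610325), np.int64(-9)), (np.float64(0.33156104135165343), np.int64(3)), (np.float64(0.3311871938595162), np.int64(-6))]
yellow [0.46   0.0815] [0.  0.2 0.1 0.2] [np.int32(103), np.int32(288)] [(np.float64(0.33690784337893914), np.int64(-24)), (np.float64(0.3364527629233512), np.int64(-30)), (np.float64(0.33291355216119595), np.int64(-27)), (np.float64(0.3323735088440971), np.int64(-36))]
rred [0.5578 0.0995] [0.5 1.1 0.8 0.8] [np.int32(126), np.int32(294)] 
rblue [ 0.437  -0.0829] [-0.8  3.   0.4  4.1] [np.int32(96), np.int32(95)] 
[ 0.4631 -0.2523 -0.0208] [0.5 1.  0.7 0.9 0.3 1.3 0.7 1.1 0.6 0.8 0.6 1.1 0.3 1.1 0.7 1.1]
yellow [ 0.4973 -0.2195  0.008 ] [np.int32(413), np.int32(583)]
red [ 0.4959 -0.2865  0.008 ] [np.int32(570), np.int32(653)]
blue [ 0.4303 -0.2181  0.008 ] [np.int32(588), np.int32(474)]
green [ 0.429  -0.2851  0.008 ] [np.int32(539), np.int32(472)]
```

View pics/c1.png

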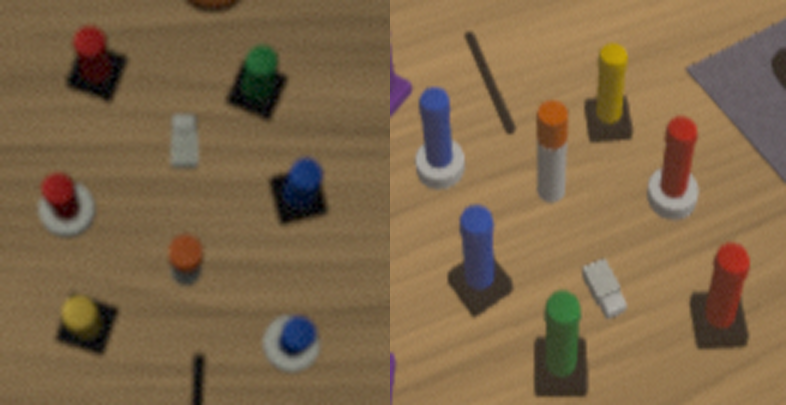

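The crop confirms it: square black feet under red, green, blue and yellow, and round white feet under the other red and blue. I'll tighten the blue and green segmentation and the foot yaw.

```bash
sed -i "s/'green':(45,85),'blue':(100,122)/'green':(42,90),'blue':(98,128)/; s/else 120))&(v>40)/else 95))\&(v>25)/" h.py
sed -i "s/g=I\[n\].max(2)<62;/g=I[n].max(2)<TH;/; s/for yaw in np.arange(-45,45,3):/for TH,yaw in [(t,y) for t in (40,55,70,85) for y in range(-45,45,3)]:/; s/out.append((sc\/2,yaw))/out.append((round(sc\/2,3),yaw,TH))/" m.py; python3 m.py | sed 's/np.[a-z0-9]*(\([-0-9.]*\))/\1/g'
```

```text
red [0.6769 0.0746] [0.4 0.3 0.4 0. ] [177, 377] [(0.723, -15, 85), (0.722, -21, 85), (0.718, -18, 85), (0.718, -24, 85)]
green [ 0.6596 -0.0613] [0.4 0.6 0.5 0.3] [166, 335] [(0.709, -30, 85), (0.703, -21, 85), (0.683, -33, 85), (0.682, -18, 85)]
blue [ 0.5641 -0.0917] [-0.3  1.1  0.1  1.1] [152, 198] [(0.62, 18, 85), (0.619, 6, 85), (0.612, 9, 85), (0.61, 15, 85)]
yellow [0.4598 0.0814] [-0.   0.1 -0.   0.2] [106, 288] [(0.658, -24, 85), (0.652, -27, 85), (0.652, -30, 85), (0.645, -21, 85)]
rred [0.5579 0.0992] [0.5 0.9 0.7 0.6] [132, 302] 
rblue [ 0.4408 -0.0839] [-0.6  1.5  0.   2. ] [103, 161] 
[ 0.4628 -0.2523 -0.0238] [0.5 1.1 0.6 0.8 0.3 1.1 0.6 0.9 0.5 0.6 0.7 0.9 0.3 0.9 0.6 1. ]
yellow [ 0.4971 -0.2196  0.008 ] [413, 583]
red [ 0.4955 -0.2866  0.008 ] [600, 667]
blue [ 0.4301 -0.218   0.008 ] [616, 497]
green [ 0.4285 -0.285   0.008 ] [585, 507]
```

```bash
cat > go.py <<'E'
# usage: go.py x y tcpz closing_axis_deg -> shift/turn in tool axes from the present pose
import sys,numpy as np
from bench import ctrl
from scipy.spatial.transform import Rotation as R
o=ctrl.get_obs(); q=o["eef_rot"]; Q=R.from_quat([q[1],q[2],q[3],q[0]]); p=np.array(o["eef_pos"])
print("t",o["time_s"],"p",p.round(4),"open",round(o["opening"],3),"F",np.round(o["wrist_force"],1),"g",round(o["grasp_force"],1))
for s in sys.argv[1:]:
    x,y,z,a=map(float,s.split(','))
    k=np.radians(a)
    T=R.from_matrix(np.array([[-np.sin(k),np.cos(k),0],[np.cos(k),np.sin(k),0],[0,0,-1]]))
    T2=R.from_matrix(T.as_matrix()@np.diag([-1,-1,1])); D=min((Q.inv()*T,Q.inv()*T2),key=lambda r:r.magnitude())
    print(s,Q.inv().apply(np.array([x,y,z])-p).round(4),D.as_rotvec().round(4))
E
python3 go.py .46,.0815,.24,67
```

```text
t 0.1 p [0.1789 0.546  0.3031] open 0.999 F [ 0.2  0.2 -0.2] g 0.0
.46,.0815,.24,67 [-0.4118 -0.3538  0.0635] [-0.0016 -0.0002  0.0846]
```

Call:
{"fn": "carry_out", "kwargs": {"steps": [-0.412,-0.354,0.0635,-0.0016,0,0.085,0.65,-0.412,-0.354,0.0635,-0.0016,0,0.085,0.65,-0.412,-0.354,0.0635,-0.0016,0,0.085,0.65,-0.412,-0.354,0.0635,-0.0016,0,0.085,0.65,-0.412,-0.354,0.0635,-0.0016,0,0.085,0.65,-0.412,-0.354,0.0635,-0.0016,0,0.085,0.65,-0.412,-0.354,0.0635,-0.0016,0,0.085,0.65,-0.412,-0.354,0.0635,-0.0016,0,0.085,0.65,-0.412,-0.354,0.0635,-0.0016,0,0.085,0.65,-0.412,-0.354,0.0635,-0.0016,0,0.085,0.65,-0.412,-0.354,0.0635,-0.0016,0,0.085,0.65,-0.412,-0.354,0.0635,-0.0016,0,0.085,0.65,-0.412,-0.354,0.0635,-0.0016,0,0.085,0.65,-0.412,-0.354,0.0635,-0.0016,0,0.085,0.65,-0.412,-0.354,0.0635,-0.0016,0,0.085,0.65,-0.412,-0.354,0.0635,-0.0016,0,0.085,0.65,-0.412,-0.354,0.0635,-0.0016,0,0.085,0.65]}}

```text
time_s: 1.8
eef_pos: [0.46, 0.0826, 0.2406]
eef_rot: [0.0, 0.199, 0.98, 0.001]
wrist_force: [-0.4, 0.2, -0.2]
opening: 0.651
grasp_force: 0.0
```

```bash
python3 go.py .46,.0815,.096,67; python3 - <<'E'
from h import *
im=ctrl.camera('scene')[:,:,::-1]; cv2.imwrite('pics/s1.png',cv2.resize(im[40:280,180:440],None,fx=2.5,fy=2.5))
E
```

```text
t 1.8 p [0.46   0.0826 0.2406] open 0.651 F [-0.4  0.2 -0.2] g 0.0
.46,.0815,.096,67 [-0.0003 -0.0012  0.1446] [0.0017 0.0002 0.0013]
```

View pics/s1.png

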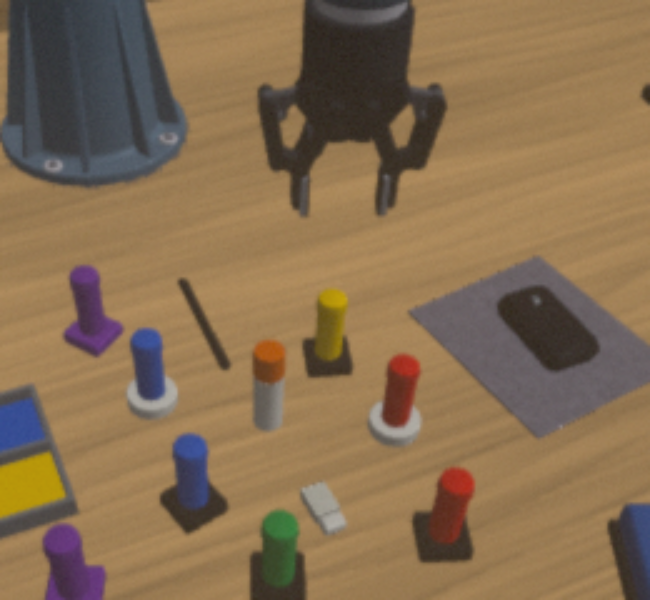

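The picture shows the open gripper's tips at crop (300,210) and (385,210), above the yellow stamp at (330,335). Nothing stands between them. Descending, gripping and lifting.

Call:
{"fn": "carry_out", "kwargs": {"steps": [0,-0.001,0.04,0.0017,0,0,0.65,0,-0.001,0.08,0.0017,0,0,0.65,0,-0.001,0.11,0.0017,0,0,0.65,0,-0.001,0.13,0.0017,0,0,0.65,0,-0.001,0.1445,0.0017,0,0,0.65,0,-0.001,0.1445,0.0017,0,0,0.65,0,-0.001,0.1445,0.0017,0,0,0.65,0,-0.001,0.1445,0.0017,0,0,0.45,0,-0.001,0.1445,0.0017,0,0,0.35,0,-0.001,0.1445,0.0017,0,0,0.25,0,-0.001,0.1445,0.0017,0,0,0.1,0,-0.001,0.1445,0.0017,0,0,0,0,-0.001,0.1445,0.0017,0,0,0,0,-0.001,0.1445,0.0017,0,0,0,0,-0.001,0.1445,0.0017,0,0,0,0,-0.001,0.1445,0.0017,0,0,0]}}

```text
time_s: 3.45
eef_pos: [0.4608, 0.081, 0.097]
eef_rot: [0.001, 0.2, 0.98, 0.0]
wrist_force: [-1.9, 0.9, 6.5]
opening: 0.283
grasp_force: 58.7
```

```bash
python3 go.py .497,-.2195,.24,88.6
```

```text
t 3.45 p [0.4608 0.081  0.097 ] open 0.283 F [-1.9  0.9  6.5] g 58.7
.497,-.2195,.24,88.6 [-0.151  -0.2623 -0.1429] [ 2.000e-04  1.900e-03 -3.774e-01]
```

Call:
{"fn": "carry_out", "kwargs": {"steps": [0,0,-0.02,0,0,0,0,0,0,-0.05,0,0,0,0,0,0,-0.09,0,0,0,0,0,0,-0.125,0,0,0,0,-0.01,-0.02,-0.143,0,0.002,-0.03,0,-0.03,-0.055,-0.143,0,0.002,-0.08,0,-0.05,-0.09,-0.143,0,0.002,-0.13,0,-0.07,-0.125,-0.143,0,0.002,-0.18,0,-0.09,-0.16,-0.143,0,0.002,-0.24,0,-0.11,-0.195,-0.143,0,0.002,-0.3,0,-0.13,-0.23,-0.143,0,0.002,-0.35,0,-0.145,-0.252,-0.143,0,0.002,-0.377,0,-0.151,-0.262,-0.143,0,0.002,-0.377,0,-0.151,-0.262,-0.143,0,0.002,-0.377,0,-0.151,-0.262,-0.143,0,0.002,-0.377,0,-0.151,-0.262,-0.143,0,0.002,-0.377,0]}}

```text
time_s: 5.05
eef_pos: [0.4964, -0.2176, 0.2388]
eef_rot: [-0.001, 0.012, 1.0, 0.001]
wrist_force: [-0.5, 0.7, -1.3]
opening: 0.276
grasp_force: 58.9
```

```bash
python3 go.py .497,-.2195,.105,88.6; python3 - <<'E'
from h import *
im=ctrl.camera('scene')[:,:,::-1]; cv2.imwrite('pics/s2.png',cv2.resize(im[40:280,80:340],None,fx=2.5,fy=2.5))
E
```

```text
t 5.05 p [ 0.4964 -0.2176  0.2388] open 0.276 F [-0.5  0.7 -1.3] g 58.9
.497,-.2195,.105,88.6 [-0.001  -0.002   0.1338] [ 0.001  -0.0026  0.0007]
```

View pics/s2.png

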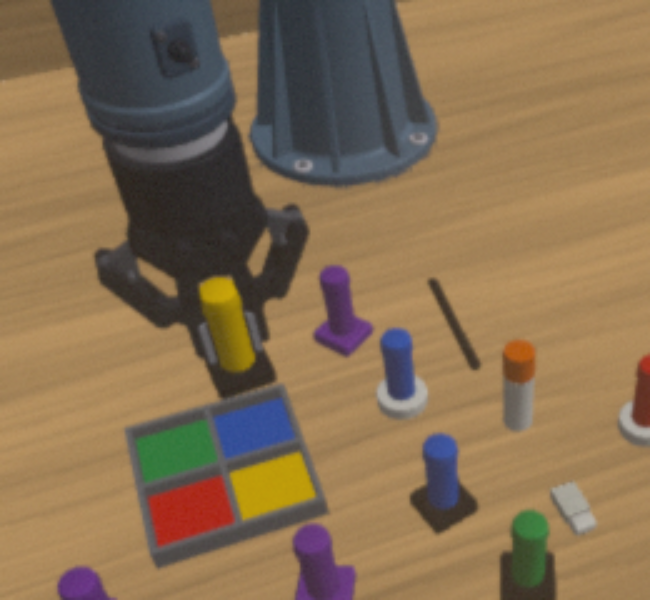

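Yellow is held upright at (230,330), with its foot square to the caddy. Lowering slowly.

Call:
{"fn": "carry_out", "kwargs": {"steps": [-0.001,-0.002,0.03,0.001,-0.0026,0,0,-0.001,-0.002,0.06,0.001,-0.0026,0,0,-0.001,-0.002,0.09,0.001,-0.0026,0,0,-0.001,-0.002,0.105,0.001,-0.0026,0,0,-0.001,-0.002,0.115,0.001,-0.0026,0,0,-0.001,-0.002,0.122,0.001,-0.0026,0,0,-0.001,-0.002,0.127,0.001,-0.0026,0,0,-0.001,-0.002,0.13,0.001,-0.0026,0,0,-0.001,-0.002,0.132,0.001,-0.0026,0,0,-0.001,-0.002,0.133,0.001,-0.0026,0,0,-0.001,-0.002,0.1335,0.001,-0.0026,0,0,-0.001,-0.002,0.1335,0.001,-0.0026,0,0,-0.001,-0.002,0.1335,0.001,-0.0026,0,0]}}

```text
time_s: 6.4
eef_pos: [0.4973, -0.2213, 0.1056]
eef_rot: [0.0, 0.012, 1.0, -0.0]
wrist_force: [-0.1, -0.3, -0.9]
opening: 0.279
grasp_force: 58.9
```

Call:
{"fn": "carry_out", "kwargs": {"steps": [0,0.001,0.0005,0,0,0,0,0,0.001,0.001,0,0,0,0,0,0.001,0.001,0,0,0,0]}}

```text
time_s: 6.7
eef_pos: [0.4974, -0.2203, 0.105]
eef_rot: [0.0, 0.012, 1.0, -0.0]
wrist_force: [-2.3, 0.2, 4.9]
opening: 0.28
grasp_force: 59.6
```

Call:
{"fn": "carry_out", "kwargs": {"steps": [0,0,0,0,0,0,0.35,0,0,0,0,0,0,0.45,0,0,0,0,0,0,0.55,0,0,0,0,0,0,0.55,0,0,0,0,0,0,0.55,0,0,-0.01,0,0,0,0.55,0,0,-0.03,0,0,0,0.55,0,0,-0.06,0,0,0,0.55,0,0,-0.1,0,0,0,0.6,0,0,-0.135,0,0,0,0.6,0,0,-0.135,0,0,0,0.6,0,0,-0.135,0,0,0,0.6]}}

```text
time_s: 7.9
eef_pos: [0.4976, -0.2204, 0.241]
eef_rot: [0.001, 0.012, 1.0, -0.001]
wrist_force: [-0.3, 0.1, -0.2]
opening: 0.6
grasp_force: 0.0
```

```bash
python3 go.py .677,.0747,.24,69
```

```text
t 7.9 p [ 0.4976 -0.2204  0.241 ] open 0.6 F [-0.3  0.1 -0.2] g 0.0
.677,.0747,.24,69 [-0.172   0.2994  0.0007] [-0.0019  0.0033  0.3418]
```

Call:
{"fn": "carry_out", "kwargs": {"steps": [-0.172,0.299,0.0005,-0.0019,0.0033,0.342,0.6,-0.172,0.299,0.0005,-0.0019,0.0033,0.342,0.6,-0.172,0.299,0.0005,-0.0019,0.0033,0.342,0.6,-0.172,0.299,0.0005,-0.0019,0.0033,0.342,0.6,-0.172,0.299,0.0005,-0.0019,0.0033,0.342,0.65,-0.172,0.299,0.0005,-0.0019,0.0033,0.342,0.65,-0.172,0.299,0.0005,-0.0019,0.0033,0.342,0.65,-0.172,0.299,0.0005,-0.0019,0.0033,0.342,0.65,-0.172,0.299,0.0005,-0.0019,0.0033,0.342,0.65,-0.172,0.299,0.0005,-0.0019,0.0033,0.342,0.65,-0.172,0.299,0.0005,-0.0019,0.0033,0.342,0.65]}}

```text
time_s: 9.0
eef_pos: [0.6759, 0.073, 0.2382]
eef_rot: [-0.002, 0.183, 0.983, 0.0]
wrist_force: [0.2, -0.7, -0.6]
opening: 0.649
grasp_force: 0.0
```

```bash
python3 go.py .677,.0747,.096,69; python3 - <<'E'
from h import *
im=ctrl.camera('scene')[:,:,::-1].copy(); cv2.imwrite('pics/s3.png',cv2.resize(im[80:320,120:440],None,fx=2.5,fy=2.5))
E
```

```text
t 9.0 p [0.6759 0.073  0.2382] open 0.649 F [ 0.2 -0.7 -0.6] g 0.0
.677,.0747,.096,69 [-0.001   0.002   0.1422] [ 0.0001 -0.004  -0.0021]
```

View pics/s3.png

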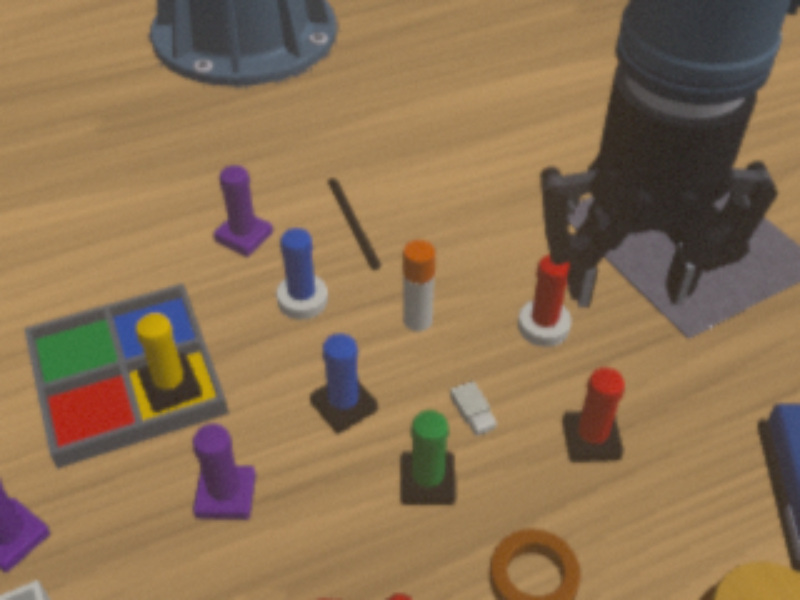

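Yellow stands in its pocket at crop (165,385), and the gripper is above red at (595,430). Descending on red.

Call:
{"fn": "carry_out", "kwargs": {"steps": [-0.001,0.001,0.04,0,-0.003,0,0.65,-0.001,0.001,0.08,0,-0.003,0,0.65,-0.001,0.001,0.11,0,-0.003,0,0.65,-0.001,0.001,0.13,0,-0.003,0,0.65,-0.001,0.001,0.142,0,-0.003,0,0.65,-0.001,0.001,0.142,0,-0.003,0,0.65,-0.001,0.001,0.142,0,-0.003,0,0.5,-0.001,0.001,0.142,0,-0.003,0,0.4,-0.001,0.001,0.142,0,-0.003,0,0.3,-0.001,0.001,0.142,0,-0.003,0,0.2,-0.001,0.001,0.142,0,-0.003,0,0,-0.001,0.001,0.142,0,-0.003,0,0,-0.001,0.001,0.142,0,-0.003,0,0,-0.001,0.001,0.142,0,-0.003,0,0]}}

```text
time_s: 10.45
eef_pos: [0.6786, 0.0753, 0.0986]
eef_rot: [0.002, 0.182, 0.983, 0.0]
wrist_force: [0.4, -1.0, 6.4]
opening: 0.277
grasp_force: 59.0
```

```bash
python3 go.py .4955,-.2866,.24,88.6; python3 - <<'E'
from h import *
I={n:ctrl.camera(n)[:,:,::-1].copy() for n in PR}
b={n:blob(I[n],'yellow',PR[n]([.497,-.2195,.05])[0]) for n in PR}
print(b); 
for n in b: print(stamp({n:b[n][0]},.008))
E
```

```text
t 10.45 p [0.6786 0.0753 0.0986] open 0.277 F [ 0.4 -1.   6.4] g 59.0
.4955,-.2866,.24,88.6 [ 0.0408 -0.4033 -0.1421] [ 0.001   0.0032 -0.3422]
{'top': (array([365.48301887, 204.98113208]), np.int32(265)), 'scene': (array([183.85632184, 220.24137931]), np.int32(348))}
(array([ 0.49300016, -0.20859005]), array([ 4.18303671e-07, -3.96168758e-07]))
(array([ 0.49688077, -0.22114827]), array([6.49251632e-07, 1.94803533e-08]))
```

Yellow measured (.497,-.221), within 2 mm of its pocket's centre. Carrying red.

Call:
{"fn": "carry_out", "kwargs": {"steps": [0,0,-0.02,0,0,0,0,0,0,-0.05,0,0,0,0,0,0,-0.09,0,0,0,0,0,0,-0.125,0,0,0,0,0.002,-0.02,-0.142,0.001,0.003,-0.02,0,0.006,-0.06,-0.142,0.001,0.003,-0.06,0,0.01,-0.1,-0.142,0.001,0.003,-0.1,0,0.014,-0.14,-0.142,0.001,0.003,-0.14,0,0.018,-0.18,-0.142,0.001,0.003,-0.18,0,0.022,-0.22,-0.142,0.001,0.003,-0.22,0,0.026,-0.26,-0.142,0.001,0.003,-0.25,0,0.03,-0.3,-0.142,0.001,0.003,-0.28,0,0.034,-0.34,-0.142,0.001,0.003,-0.31,0,0.038,-0.375,-0.142,0.001,0.003,-0.33,0,0.041,-0.395,-0.142,0.001,0.003,-0.342,0,0.041,-0.403,-0.142,0.001,0.003,-0.342,0,0.041,-0.403,-0.142,0.001,0.003,-0.342,0,0.041,-0.403,-0.142,0.001,0.003,-0.342,0]}}

```text
time_s: 12.35
eef_pos: [0.4951, -0.2854, 0.2384]
eef_rot: [-0.001, 0.012, 1.0, 0.0]
wrist_force: [-0.6, -0.6, -1.6]
opening: 0.28
grasp_force: 58.7
```

```bash
python3 go.py .4955,-.287,.108,88.6; python3 - <<'E'
from h import *
im=ctrl.camera('scene')[:,:,::-1].copy(); cv2.imwrite('pics/s4.png',cv2.resize(im[80:320,50:310],None,fx=2.5,fy=2.5))
E
```

```text
t 12.35 p [ 0.4951 -0.2854  0.2384] open 0.28 F [-0.6 -0.6 -1.6] g 58.7
.4955,-.287,.108,88.6 [-0.0008 -0.0017  0.1304] [ 0.0007 -0.0025 -0.0001]
```

View pics/s4.png

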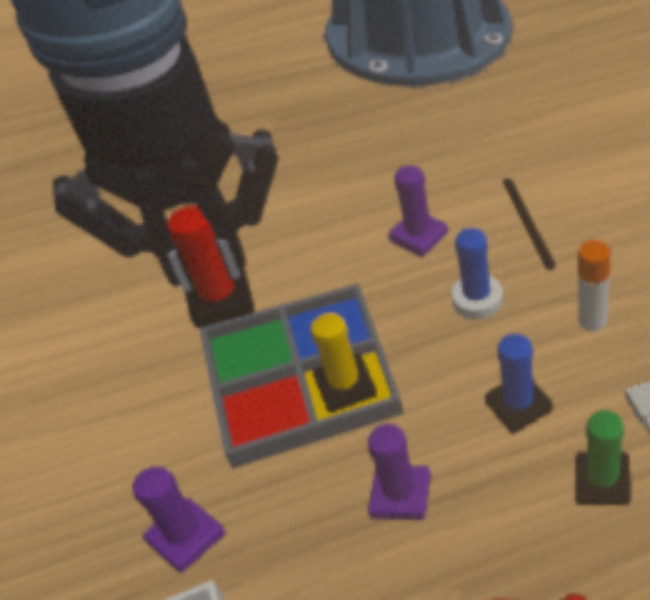

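Red is held upright at (210,260), and its foot is aligned with the caddy. I'll lower it and open only a little, because yellow is next to it.

Call:
{"fn": "carry_out", "kwargs": {"steps": [-0.001,-0.001,0.03,0.001,-0.0025,0,0,-0.001,-0.001,0.06,0.001,-0.0025,0,0,-0.001,-0.001,0.085,0.001,-0.0025,0,0,-0.001,-0.001,0.1,0.001,-0.0025,0,0,-0.001,-0.001,0.112,0.001,-0.0025,0,0,-0.001,-0.001,0.12,0.001,-0.0025,0,0,-0.001,-0.001,0.125,0.001,-0.0025,0,0,-0.001,-0.001,0.128,0.001,-0.0025,0,0,-0.001,-0.001,0.13,0.001,-0.0025,0,0,-0.001,-0.001,0.131,0.001,-0.0025,0,0,-0.001,-0.001,0.131,0.001,-0.0025,0,0]}}

```text
time_s: 13.5
eef_pos: [0.4954, -0.2874, 0.1078]
eef_rot: [0.0, 0.012, 1.0, -0.001]
wrist_force: [-0.4, 0.7, 0.1]
opening: 0.276
grasp_force: 58.7
```

Call:
{"fn": "carry_out", "kwargs": {"steps": [0,0,0.0005,0,0,0,0,0,0,0.001,0,0,0,0,0,0,0.001,0,0,0,0]}}

```text
time_s: 13.8
eef_pos: [0.4954, -0.2873, 0.1067]
eef_rot: [0.0, 0.012, 1.0, -0.001]
wrist_force: [-0.7, 0.1, 0.8]
opening: 0.276
grasp_force: 58.8
```

Call:
{"fn": "carry_out", "kwargs": {"steps": [0,0,0.0005,0,0,0,0,0,0,0.001,0,0,0,0,0,0,0.001,0,0,0,0]}}

```text
time_s: 14.1
eef_pos: [0.4956, -0.2875, 0.1067]
eef_rot: [0.0, 0.012, 1.0, -0.001]
wrist_force: [-2.7, 1.0, 8.2]
opening: 0.275
grasp_force: 59.5
```

Call:
{"fn": "carry_out", "kwargs": {"steps": [0,0,0,0,0,0,0.33,0,0,0,0,0,0,0.38,0,0,0,0,0,0,0.45,0,0,0,0,0,0,0.45,0,0,0,0,0,0,0.45,0,0,-0.01,0,0,0,0.45,0,0,-0.03,0,0,0,0.45,0,0,-0.06,0,0,0,0.45,0,0,-0.1,0,0,0,0.5,0,0,-0.132,0,0,0,0.6,0,0,-0.132,0,0,0,0.65,0,0,-0.132,0,0,0,0.65]}}

```text
time_s: 15.3
eef_pos: [0.4957, -0.2874, 0.239]
eef_rot: [0.001, 0.012, 1.0, -0.001]
wrist_force: [-0.3, -0.4, -0.6]
opening: 0.649
grasp_force: 0.0
```

```bash
python3 go.py .6596,-.0613,.24,65
```

```text
t 15.3 p [ 0.4957 -0.2874  0.239 ] open 0.649 F [-0.3 -0.4 -0.6] g 0.0
.6596,-.0613,.24,65 [-0.1583  0.23   -0.0013] [-0.0021  0.0024  0.4116]
```

Call:
{"fn": "carry_out", "kwargs": {"steps": [-0.158,0.23,-0.001,-0.002,0.0024,0.412,0.65,-0.158,0.23,-0.001,-0.002,0.0024,0.412,0.65,-0.158,0.23,-0.001,-0.002,0.0024,0.412,0.65,-0.158,0.23,-0.001,-0.002,0.0024,0.412,0.65,-0.158,0.23,-0.001,-0.002,0.0024,0.412,0.65,-0.158,0.23,-0.001,-0.002,0.0024,0.412,0.65,-0.158,0.23,-0.001,-0.002,0.0024,0.412,0.65,-0.158,0.23,-0.001,-0.002,0.0024,0.412,0.65,-0.158,0.23,-0.001,-0.002,0.0024,0.412,0.65,-0.158,0.23,-0.001,-0.002,0.0024,0.412,0.65]}}

```text
time_s: 16.3
eef_pos: [0.6582, -0.0624, 0.2377]
eef_rot: [-0.002, 0.218, 0.976, 0.001]
wrist_force: [-0.2, 0.7, 0.3]
opening: 0.652
grasp_force: 0.0
```

```bash
python3 go.py .6596,-.0613,.096,65; python3 - <<'E'
from h import *
im=ctrl.camera('scene')[:,:,::-1].copy(); cv2.imwrite('pics/s5.png',cv2.resize(im[80:320,120:440],None,fx=2.5,fy=2.5))
b=blob(im,'red',PR['scene']([.4955,-.287,.05])[0]); print(b,stamp({'scene':b[0]},.008)[0])
E
```

```text
t 16.3 p [ 0.6582 -0.0624  0.2377] open 0.652 F [-0.2  0.7  0.3] g 0.0
.6596,-.0613,.096,65 [-0.0013  0.0016  0.1417] [ 0.0003 -0.0036 -0.0024]
(array([149.35491607, 230.83932854]), np.int32(417)) [ 0.49608836 -0.28856669]
```

View pics/s5.png

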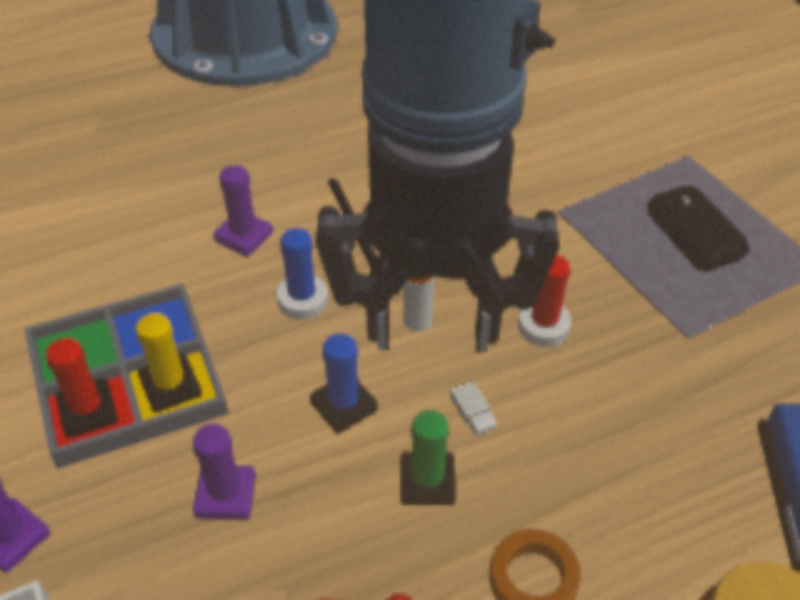

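Red and yellow stand in their pockets at (85,405) and (168,385), and the gripper is over green at (428,470). Gripping green.

Call:
{"fn": "carry_out", "kwargs": {"steps": [-0.001,0.001,0.04,0,-0.003,0,0.65,-0.001,0.001,0.08,0,-0.003,0,0.65,-0.001,0.001,0.11,0,-0.003,0,0.65,-0.001,0.001,0.13,0,-0.003,0,0.65,-0.001,0.001,0.141,0,-0.003,0,0.65,-0.001,0.001,0.141,0,-0.003,0,0.65,-0.001,0.001,0.141,0,-0.003,0,0.5,-0.001,0.001,0.141,0,-0.003,0,0.4,-0.001,0.001,0.141,0,-0.003,0,0.3,-0.001,0.001,0.141,0,-0.003,0,0.2,-0.001,0.001,0.141,0,-0.003,0,0,-0.001,0.001,0.141,0,-0.003,0,0,-0.001,0.001,0.141,0,-0.003,0,0,-0.001,0.001,0.141,0,-0.003,0,0]}}

```text
time_s: 17.75
eef_pos: [0.661, -0.0607, 0.0991]
eef_rot: [0.002, 0.217, 0.976, 0.0]
wrist_force: [-0.8, -0.2, 5.3]
opening: 0.275
grasp_force: 58.8
```

```bash
python3 go.py .4285,-.2853,.24,88.6
```

```text
t 17.75 p [ 0.661  -0.0607  0.0991] open 0.275 F [-0.8 -0.2  5.3] g 58.8
.4285,-.2853,.24,88.6 [ 0.1152 -0.3018 -0.1416] [ 3.000e-04  3.400e-03 -4.122e-01]
```

Call:
{"fn": "carry_out", "kwargs": {"steps": [0,0,-0.02,0,0,0,0,0,0,-0.05,0,0,0,0,0,0,-0.09,0,0,0,0,0,0,-0.125,0,0,0,0,0.007,-0.018,-0.1415,0,0.003,-0.03,0,0.02,-0.054,-0.1415,0,0.003,-0.08,0,0.034,-0.09,-0.1415,0,0.003,-0.13,0,0.048,-0.126,-0.1415,0,0.003,-0.18,0,0.062,-0.162,-0.1415,0,0.003,-0.23,0,0.076,-0.198,-0.1415,0,0.003,-0.28,0,0.09,-0.234,-0.1415,0,0.003,-0.33,0,0.103,-0.268,-0.1415,0,0.003,-0.38,0,0.111,-0.291,-0.1415,0,0.003,-0.412,0,0.115,-0.302,-0.1415,0,0.003,-0.412,0,0.115,-0.302,-0.1415,0,0.003,-0.412,0,0.115,-0.302,-0.1415,0,0.003,-0.412,0,0.115,-0.302,-0.1415,0,0.003,-0.412,0]}}

```text
time_s: 19.45
eef_pos: [0.4287, -0.2845, 0.2385]
eef_rot: [-0.001, 0.012, 1.0, 0.001]
wrist_force: [0.3, 0.3, -0.9]
opening: 0.281
grasp_force: 58.7
```

```bash
python3 go.py .4285,-.2853,.108,88.6; python3 - <<'E'
from h import *
im=ctrl.camera('scene')[:,:,::-1].copy(); cv2.imwrite('pics/s6.png',cv2.resize(im[60:300,50:310],None,fx=2.5,fy=2.5))
E
```

```text
t 19.45 p [ 0.4287 -0.2845  0.2385] open 0.281 F [ 0.3  0.3 -0.9] g 58.7
.4285,-.2853,.108,88.6 [-1.000e-04 -9.000e-04  1.305e-01] [ 0.0014 -0.002   0.0006]
```

View pics/s6.png

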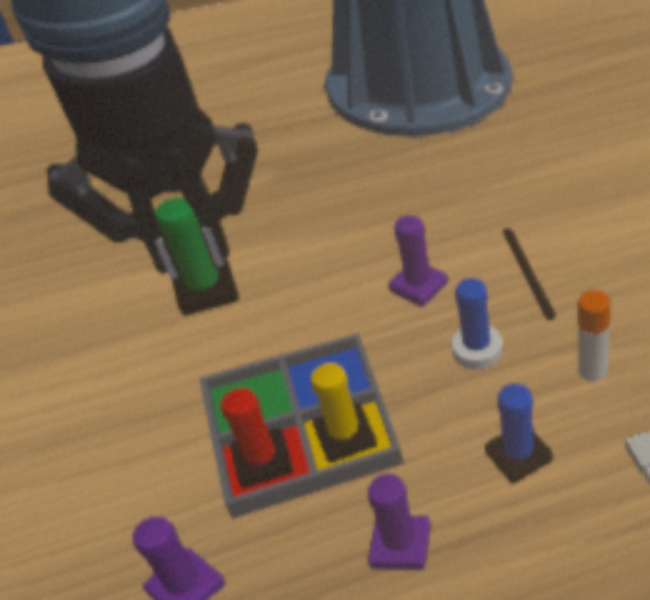

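Green is held upright at (195,260) and aligned. Lowering.

Call:
{"fn": "carry_out", "kwargs": {"steps": [0,-0.001,0.03,0.001,-0.002,0,0,0,-0.001,0.06,0.001,-0.002,0,0,0,-0.001,0.085,0.001,-0.002,0,0,0,-0.001,0.1,0.001,-0.002,0,0,0,-0.001,0.112,0.001,-0.002,0,0,0,-0.001,0.12,0.001,-0.002,0,0,0,-0.001,0.125,0.001,-0.002,0,0,0,-0.001,0.128,0.001,-0.002,0,0,0,-0.001,0.13,0.001,-0.002,0,0,0,-0.001,0.131,0.001,-0.002,0,0,0,-0.001,0.1315,0.001,-0.002,0,0,0,-0.001,0.1315,0.001,-0.002,0,0]}}

```text
time_s: 20.7
eef_pos: [0.4277, -0.2864, 0.1073]
eef_rot: [0.0, 0.012, 1.0, -0.0]
wrist_force: [-0.5, 0.3, -0.8]
opening: 0.28
grasp_force: 58.7
```

Call:
{"fn": "carry_out", "kwargs": {"steps": [0,0.001,0.0005,0,0,0,0,0,0.001,0.001,0,0,0,0,0,0.001,0.001,0,0,0,0]}}

```text
time_s: 21.0
eef_pos: [0.4279, -0.2859, 0.107]
eef_rot: [0.0, 0.012, 1.0, -0.001]
wrist_force: [-3.0, 0.0, 7.2]
opening: 0.28
grasp_force: 59.3
```

Call:
{"fn": "carry_out", "kwargs": {"steps": [0,0,0,0,0,0,0.33,0,0,0,0,0,0,0.38,0,0,0,0,0,0,0.45,0,0,0,0,0,0,0.45,0,0,0,0,0,0,0.45,0,0,-0.01,0,0,0,0.45,0,0,-0.03,0,0,0,0.45,0,0,-0.06,0,0,0,0.45,0,0,-0.1,0,0,0,0.5,0,0,-0.132,0,0,0,0.6,0,0,-0.132,0,0,0,0.65,0,0,-0.132,0,0,0,0.65]}}

```text
time_s: 22.2
eef_pos: [0.428, -0.2856, 0.2394]
eef_rot: [0.001, 0.012, 1.0, -0.001]
wrist_force: [0.1, -0.5, -0.2]
opening: 0.65
grasp_force: 0.0
```

```bash
python3 go.py .5641,-.0917,.24,102; python3 - <<'E'
from h import *
I={n:ctrl.camera(n)[:,:,::-1].copy() for n in PR}
im=I['scene']; print(cv2.cvtColor(im,cv2.COLOR_BGR2HSV)[218:246:4,250:264:3].tolist())
for n,s in(('top',(316,176)),('scene',(257,230))):
    h=cv2.cvtColor(I[n],cv2.COLOR_BGR2HSV); m=((h[...,0]>98)&(h[...,0]<135)&(h[...,1]>75)&(h[...,2]>25)).astype(np.uint8)
    k,l,st,c=cv2.connectedComponentsWithStats(m); i=np.argmin(np.hypot(*(c-s).T)+1e3*(st[:,4]<30)); print(n,c[i],st[i]); globals().setdefault('B',{})[n]=c[i]
print(stamp(B))
E
```

```text
t 22.2 p [ 0.428  -0.2856  0.2394] open 0.65 F [ 0.1 -0.5 -0.2] g 0.0
.5641,-.0917,.24,102 [-0.1313  0.1972 -0.0008] [-0.002   0.0014 -0.2341]
[[[113, 139, 130], [113, 143, 144], [113, 150, 150], [113, 157, 154], [122, 70, 138]], [[124, 77, 83], [114, 135, 134], [114, 148, 148], [113, 142, 147], [121, 76, 124]], [[0, 28, 90], [125, 72, 78], [119, 84, 94], [116, 112, 109], [126, 66, 116]], [[15, 55, 102], [125, 78, 78], [120, 82, 87], [117, 112, 107], [120, 78, 118]], [[14, 76, 81], [125, 62, 78], [122, 83, 89], [116, 110, 111], [114, 125, 118]], [[8, 67, 61], [124, 73, 80], [120, 76, 90], [119, 110, 107], [116, 121, 116]], [[15, 78, 65], [144, 21, 62], [122, 76, 87], [117, 104, 101], [7, 55, 60]]]
top [315.13125 176.05625] [309 168  13  17 160]
scene [257.09541985 226.69083969] [250 214  13  29 262]
(array([ 0.56507462, -0.09279426]), array([0.13177222, 0.52308605, 0.26344828, 0.44396961]))
```

Call:
{"fn": "carry_out", "kwargs": {"steps": [-0.133,0.196,-0.001,-0.002,0.0014,-0.234,0.65,-0.133,0.196,-0.001,-0.002,0.0014,-0.234,0.65,-0.133,0.196,-0.001,-0.002,0.0014,-0.234,0.65,-0.133,0.196,-0.001,-0.002,0.0014,-0.234,0.65,-0.133,0.196,-0.001,-0.002,0.0014,-0.234,0.65,-0.133,0.196,-0.001,-0.002,0.0014,-0.234,0.65,-0.133,0.196,-0.001,-0.002,0.0014,-0.234,0.65,-0.133,0.196,-0.001,-0.002,0.0014,-0.234,0.65,-0.133,0.196,-0.001,-0.002,0.0014,-0.234,0.65]}}

```text
time_s: 23.2
eef_pos: [0.5647, -0.0937, 0.2384]
eef_rot: [-0.001, -0.104, 0.995, 0.001]
wrist_force: [0.3, 0.1, -0.2]
opening: 0.651
grasp_force: 0.0
```

```bash
python3 go.py .5655,-.0928,.096,102; python3 - <<'E'
from h import *
im=ctrl.camera('scene')[:,:,::-1].copy(); cv2.imwrite('pics/s7.png',cv2.resize(im[80:320,100:420],None,fx=2.5,fy=2.5))
E
```

```text
t 23.2 p [ 0.5647 -0.0937  0.2384] open 0.651 F [ 0.3  0.1 -0.2] g 0.0
.5655,-.0928,.096,102 [-0.0013  0.0004  0.1424] [ 0.0027 -0.0025 -0.002 ]
```

View pics/s7.png

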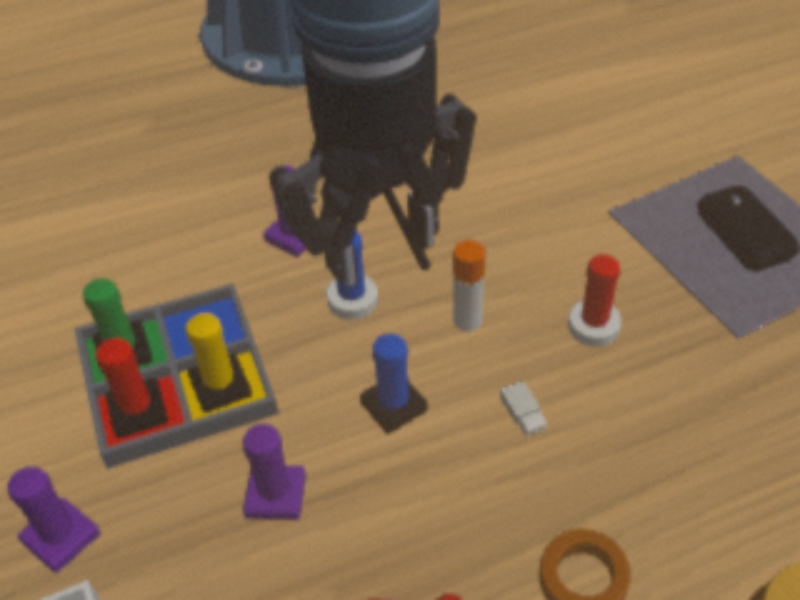

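Green stands in its pocket at (118,340). The gripper is over the square-footed blue at (392,390), clear of the round blue at (350,290). Gripping blue.

Call:
{"fn": "carry_out", "kwargs": {"steps": [-0.001,0.0005,0.04,0.002,-0.002,0,0.65,-0.001,0.0005,0.08,0.002,-0.002,0,0.65,-0.001,0.0005,0.11,0.002,-0.002,0,0.65,-0.001,0.0005,0.13,0.002,-0.002,0,0.65,-0.001,0.0005,0.142,0.002,-0.002,0,0.65,-0.001,0.0005,0.142,0.002,-0.002,0,0.65,-0.001,0.0005,0.142,0.002,-0.002,0,0.5,-0.001,0.0005,0.142,0.002,-0.002,0,0.4,-0.001,0.0005,0.142,0.002,-0.002,0,0.3,-0.001,0.0005,0.142,0.002,-0.002,0,0.2,-0.001,0.0005,0.142,0.002,-0.002,0,0,-0.001,0.0005,0.142,0.002,-0.002,0,0,-0.001,0.0005,0.142,0.002,-0.002,0,0,-0.001,0.0005,0.142,0.002,-0.002,0,0]}}

```text
time_s: 24.65
eef_pos: [0.5671, -0.0921, 0.0985]
eef_rot: [0.001, -0.104, 0.995, -0.0]
wrist_force: [-0.4, 0.0, 6.1]
opening: 0.278
grasp_force: 58.6
```

```bash
python3 go.py .4301,-.218,.24,88.6
```

```text
t 24.65 p [ 0.5671 -0.0921  0.0985] open 0.278 F [-0.4  0.   6.1] g 58.6
.4301,-.218,.24,88.6 [ 0.1598 -0.0949 -0.1418] [-0.001   0.0029  0.2338]
```

Call:
{"fn": "carry_out", "kwargs": {"steps": [0,0,-0.02,0,0,0,0,0,0,-0.05,0,0,0,0,0,0,-0.09,0,0,0,0,0,0,-0.125,0,0,0,0,0.015,-0.009,-0.1415,-0.001,0.003,0.03,0,0.04,-0.024,-0.1415,-0.001,0.003,0.07,0,0.07,-0.042,-0.1415,-0.001,0.003,0.11,0,0.1,-0.06,-0.1415,-0.001,0.003,0.15,0,0.13,-0.077,-0.1415,-0.001,0.003,0.19,0,0.15,-0.09,-0.1415,-0.001,0.003,0.234,0,0.16,-0.095,-0.1415,-0.001,0.003,0.234,0,0.16,-0.095,-0.1415,-0.001,0.003,0.234,0,0.16,-0.095,-0.1415,-0.001,0.003,0.234,0,0.16,-0.095,-0.1415,-0.001,0.003,0.234,0]}}

```text
time_s: 26.05
eef_pos: [0.4299, -0.2172, 0.2384]
eef_rot: [-0.001, 0.012, 1.0, 0.001]
wrist_force: [0.4, 0.4, -0.6]
opening: 0.278
grasp_force: 58.7
```

```bash
python3 go.py .4301,-.218,.108,88.6; python3 - <<'E'
from h import *
im=ctrl.camera('scene')[:,:,::-1].copy(); cv2.imwrite('pics/s8.png',cv2.resize(im[60:300,50:310],None,fx=2.5,fy=2.5))
E
```

```text
t 26.05 p [ 0.4299 -0.2172  0.2384] open 0.278 F [ 0.4  0.4 -0.6] g 58.7
.4301,-.218,.108,88.6 [-0.0005 -0.001   0.1304] [ 0.0013 -0.0022  0.0013]
```

View pics/s8.png

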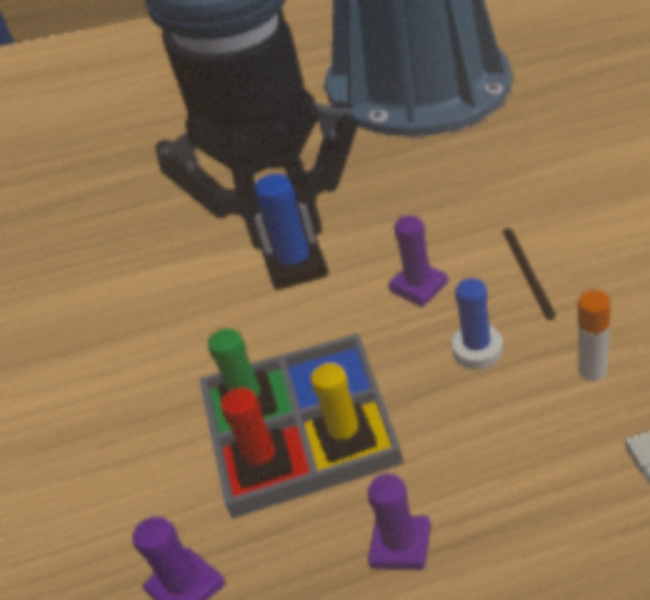

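Blue is held upright at (290,235) and aligned. Lowering.

Call:
{"fn": "carry_out", "kwargs": {"steps": [0,-0.0005,0.03,0.001,-0.002,0,0,0,-0.0005,0.06,0.001,-0.002,0,0,0,-0.0005,0.085,0.001,-0.002,0,0,0,-0.0005,0.1,0.001,-0.002,0,0,0,-0.0005,0.112,0.001,-0.002,0,0,0,-0.0005,0.12,0.001,-0.002,0,0,0,-0.0005,0.125,0.001,-0.002,0,0,0,-0.0005,0.128,0.001,-0.002,0,0,0,-0.0005,0.13,0.001,-0.002,0,0,0,-0.0005,0.131,0.001,-0.002,0,0,0,-0.0005,0.1315,0.001,-0.002,0,0,0,-0.0005,0.1315,0.001,-0.002,0,0]}}

```text
time_s: 27.3
eef_pos: [0.429, -0.2184, 0.1071]
eef_rot: [-0.0, 0.012, 1.0, -0.0]
wrist_force: [0.2, -0.6, -0.2]
opening: 0.281
grasp_force: 58.7
```

Call:
{"fn": "carry_out", "kwargs": {"steps": [0,0,0.0005,0,0,0,0,0,0,0.001,0,0,0,0,0,0,0.001,0,0,0,0]}}

```text
time_s: 27.6
eef_pos: [0.4291, -0.2184, 0.1065]
eef_rot: [-0.0, 0.012, 1.0, -0.0]
wrist_force: [-2.7, 1.5, 4.9]
opening: 0.278
grasp_force: 59.3
```

Call:
{"fn": "carry_out", "kwargs": {"steps": [0,0,0,0,0,0,0.33,0,0,0,0,0,0,0.38,0,0,0,0,0,0,0.45,0,0,0,0,0,0,0.45,0,0,0,0,0,0,0.45,0,0,-0.01,0,0,0,0.45,0,0,-0.03,0,0,0,0.45,0,0,-0.06,0,0,0,0.45,0,0,-0.1,0,0,0,0.5,0,0,-0.14,0,0,0,0.5,0,0,-0.18,0,0,0,0.5,0,0,-0.2,0,0,0,0.5,0,0,-0.2,0,0,0,0.5]}}

```text
time_s: 28.9
eef_pos: [0.4303, -0.2192, 0.3104]
eef_rot: [0.003, 0.012, 1.0, -0.003]
wrist_force: [-0.4, 0.2, -0.2]
opening: 0.501
grasp_force: 0.0
```

```bash
python3 - <<'E'
from h import *
im=ctrl.camera('scene')[:,:,::-1].copy(); cv2.imwrite('pics/s9.png',cv2.resize(im[100:300,100:400],None,fx=2.6,fy=2.6))
for k,p in {'yellow':(.497,-.2195),'red':(.4955,-.2866),'blue':(.4301,-.218),'green':(.4285,-.285)}.items():
    b=blob(im,k,PR['scene']([*p,.05])[0]); print(k,p,b[1],stamp({'scene':b[0]},.008)[0].round(4))
E
```

```text
yellow (0.497, -0.2195) 368 [ 0.4956 -0.2211]
red (0.4955, -0.2866) 431 [ 0.4951 -0.2883]
blue (0.4301, -0.218) 211 [ 0.4175 -0.2171]
green (0.4285, -0.285) 292 [ 0.4197 -0.2868]
```

View pics/s9.png

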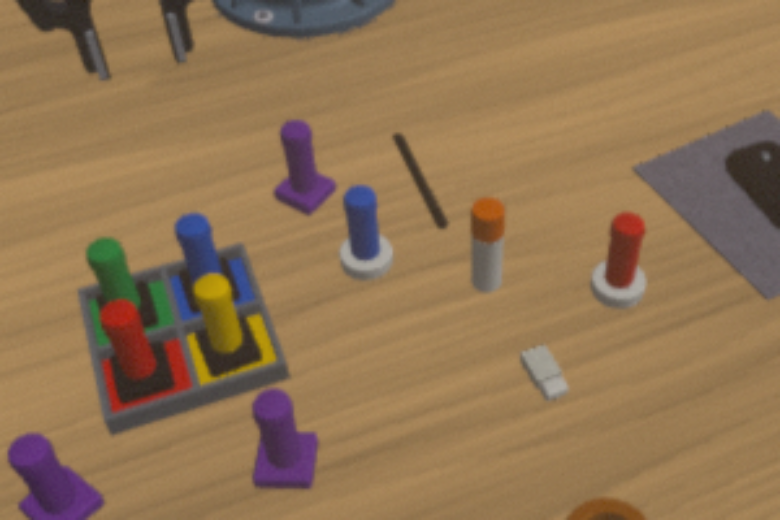

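All four stand upright in their own pockets. The low x readings for green and blue come from the front stamps hiding their lower handles. Both round-footed stamps haven't moved, and the gripper is clear.

```bash
python3 -c "
from bench import ctrl
print(ctrl.hand_in())"
```

```text
the job is handed in; nothing more can be done
None
```

I handed the job in at about 29 s of the 104 s allowed: all four square-footed stamps stand upright in the pockets of their own colours, and both round-footed ones were left untouched; the judge's verdict was not returned.

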